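Shift guitar pickups to the test rack in reverse order

ROBOT

A 7-joint arm with a two-finger parallel gripper is mounted at the origin on the work surface. World frame = base frame: x ahead of the robot, y to its left, z up, the work surface at z = 0. Lengths are in m, angles in rad, forces in N, time in s.
With the tool pointing down it reaches from about 0.4 to 0.875 m from the base axis. Payload 4.4 kg.
Tool frame: the origin (TCP) lies between the finger pads; the fingertips stand 8 mm ahead of it and the grasp point (between the pads) lies 11 mm behind it (tips_ahead is the distance from the TCP to the fingertips, in m); z points along the fingers, y is the line along which they close (so a half turn about z gives the same grasp; the last joint's range is limited). The gripper opens to 85 mm and grips with 20 to 120 N. Pads are 22 mm wide; open, the fingers measure 114 mm over their backs; the gripper's body (76 mm by 85 mm) begins 54 mm behind the grasp point. The pads swing forward as they close: fully open they stand 13 mm farther back than shut.
Start: joints at [1.052, 0.628, 0.038, 1.517, -0.027, 0.996, -0.02], TCP at [0.284, -0.584, 0.239] pointing down, gripper open.
Joint ranges: [-3.06, 3.06], [-0.37, 2.12], [-1.25, 1.32], [0.18, 2.47], [-1.1, 4.24], [0.23, 1.98], [-2.94, 2.94]. Speed limits (rad/s): [2.57, 2.57, 3.14, 3.14, 3.14, 3.14, 3.14].

INTERFACE

Orientations are given as a unit quaternion [x, y, z, w].
In Python, from workcell import move_ptp, line_to, move_j, gripper_to, pause, ik, observe, read_camera, PlanningError, finish_job, tips_ahead gives the robot as it stands. Calls block until the motion is done:
- move_ptp(position, orientation): joint-space move of the TCP to a pose.
- line_to(position, rotation=None, velocity=0.15, stop_force=None): straight line of the TCP; rotation=None keeps the orientation; velocity is the mean speed in m/s. With stop_force (N) it stops when the force on the tool has changed by that much, and returns True; else False.
- move_j(angles): joint-space move.
- gripper_to(opening, squeeze=None): opening from 0.0 (shut) to 1.0 (fully open); squeeze is the grip in N (None keeps the last); returns when the fingers have stopped.
- pause(seconds).
- ik(position, orientation): joint angles nearest the present ones, or None.
- observe(): the state.
- read_camera(name): name is "side" or "top"; returns a dict with "img" (384x512x3 uint8, red, green, blue), "range_z" (384x512 float32, m along the optical axis (not along the pixel's ray), 0 where there is no reading), "mtx" (3x3 intrinsics, pixels), "k1" (the pictures are not rectified: a ray, as slopes to the right and down, at radius r is drawn at 1 + k1 r^2 times it, then the intrinsics apply), "R" (3x3) and "t" (3): a world point X has camera coordinates R X + t. Camera axes: x right, y down, z forward; pixel columns grow to the right and rows downward; lengths in m; the calibration is good to about 2 mm. A picture is of the moment at which its call begins.
A pose or a line that the arm cannot do raises PlanningError and nothing moves.
- finish_job(): hands the job in; it is judged then, once.
The state is a dict: "time": time; "q": joint angles; "qvel": joint speeds; "effort": joint torques, N m; "tcp_pos": TCP position; "tool_rot": TCP orientation; "force": force on the tool from outside, world axes, zero at the start; "wrist_torque": the same for the moment, N m; "finger_gap": opening from 0.0 (shut) to 1.0 (fully open); "grip_force": force on a finger pad.
Only numpy, scipy, OpenCV 4.12 (cv2) and the standard library are available. Lean on these libraries where they do the work, as an engineer would, in place of code of your own. Each camera call takes 0.05 s, during which the arm holds its last target. There are 200 camera calls.

TASK

Move the three guitar pickups from the wooden rack to the empty grey test rack in reverse order: the one nearest the brass post on the wooden rack goes in the bay farthest from the brass post on the grey rack, and so on. The narrow pickup is too low for the tester, so first lay the loose dark wooden shim in its bay on the grey rack and then set that pickup wholly on top of the shim. Leave every piece flat and centred in its bay, right way up, with its length across the row.

Things in the scene. Friction and masses are not known exactly. Their poses are not given: they have to be found in the camera images.
- rack_a: wooden rack, holds the pickups at the start: fixed brown plank, a row of 3 bays, 3 tags on its -x side. Bay centres at x 0, y +90, 0, -90 mm; a bay is 87 mm along the row (y), 108 mm across (x), its floor 12 mm above the bench, with ridges 3 mm high round it. Brass post, 20 mm across, top at 40 mm, at x 0, y +172 mm: always the left (+y) end. Origin: underside, below the middle bay's centre.
- rack_b: grey test rack, empty at the start: fixed grey plank, a row of 3 bays, left or right of the wooden rack. Bay centres at x 0, y +90, 0, -90 mm; a bay is 87 mm along the row (y), 108 mm across (x), its floor 12 mm above the bench, with ridges 3 mm high round it. Brass post, 20 mm across, top at 40 mm, at x 0, y +172 mm: always the left (+y) end. Origin: underside, below the middle bay's centre.
- twin_center (a point): the twin pickup: rectangular block 70 x 40 x 26 mm (length, width, height) with two rows of six poles, up to 0.2 kg. Black plastic, steel poles on top. Starts in a bay of the wooden rack, roughly centred, length across the row within 8 degrees. Point: its centre, half-way up; x along its length, y across its width, z up.
- narrow_center (a point): the narrow pickup: 72 x 22 x 18 mm with round ends and one row of six poles, about 0.08 kg. Black plastic, steel poles on top. Starts in a bay of the wooden rack, roughly centred, length across the row within 8 degrees. Point: its centre, half-way up; x along its length, y across its width, z up.
- short_center (a point): the short pickup: rectangular block 44 x 30 x 26 mm with one row of four poles, about 0.07 kg. Black plastic, steel poles on top. Starts in a bay of the wooden rack, roughly centred, length across the row within 8 degrees. Point: its centre, half-way up; x along its length, y across its width, z up.
- shim_center (a point): the shim: loose flat dark wooden plate 92 x 40 x 8 mm, about 40 g, lying on the bench beyond the racks. Point: its centre, half-way up; x along its length, y across its width, z up.
- tag_twin: white card tag, 36 x 26 x 2 mm, fixed flat on the wooden rack, with a black silhouette of the twin pickup (a broad oblong). It lies 81 mm to the rack's -x side of the centre of the bay where that pickup starts, and stays there. Origin: centre of its underside; axes as the wooden rack's.
- tag_narrow: white card tag, 36 x 26 x 2 mm, fixed flat on the wooden rack, with a black silhouette of the narrow pickup (a thin strip with round ends). It lies 81 mm to the rack's -x side of the centre of the bay where that pickup starts, and stays there. Origin: centre of its underside; axes as the wooden rack's.
- tag_short: white card tag, 36 x 26 x 2 mm, fixed flat on the wooden rack, with a black silhouette of the short pickup (a small oblong). It lies 81 mm to the rack's -x side of the centre of the bay where that pickup starts, and stays there. Origin: centre of its underside; axes as the wooden rack's.

How it is judged:
At the end, for the whole second after the job is handed in: Each pickup is in the grey-rack bay mirroring its start bay; the narrow one on the shim (12 mm along, 10 mm across), shim on that bay's floor. Each piece within 15 mm of bay centre in x and y, length across the row within 0.25 rad, upright within 0.1 rad, released, at rest (((y of tag_twin in the frame of rack_a between 0.06 and 0.12 m and y of twin_center in the frame of rack_b between -0.105 and -0.075 m) or (y of tag_twin in the frame of rack_a between -0.03 and 0.03 m and y of twin_center in the frame of rack_b between -0.015 and 0.015 m) or (y of tag_twin in the frame of rack_a between -0.12 and -0.06 m and y of twin_center in the frame of rack_b between 0.075 and 0.105 m)) and x of twin_center in the frame of rack_b between -0.015 and 0.015 m and z of twin_center in the frame of rack_b between 0.021 and 0.029 m and angle between the x axis of each of twin_center, short_center, shim_center, narrow_center and the x axis of rack_b, either way round below 0.25 rad and angle between each of twin_center, short_center, shim_center, narrow_center's own z axis and vertical below 0.1 rad and linear speed of each of twin, short, shim, narrow below 0.02 m/s and ((y of tag_short in the frame of rack_a between 0.06 and 0.12 m and y of short_center in the frame of rack_b between -0.105 and -0.075 m) or (y of tag_short in the frame of rack_a between -0.03 and 0.03 m and y of short_center in the frame of rack_b between -0.015 and 0.015 m) or (y of tag_short in the frame of rack_a between -0.12 and -0.06 m and y of short_center in the frame of rack_b between 0.075 and 0.105 m)) and x of short_center in the frame of rack_b between -0.015 and 0.015 m and z of short_center in the frame of rack_b between 0.021 and 0.029 m and ((y of tag_narrow in the frame of rack_a between 0.06 and 0.12 m and y of shim_center in the frame of rack_b between -0.105 and -0.075 m) or (y of tag_narrow in the frame of rack_a between -0.03 and 0.03 m and y of shim_center in the frame of rack_b between -0.015 and 0.015 m) or (y of tag_narrow in the frame of rack_a between -0.12 and -0.06 m and y of shim_center in the frame of rack_b between 0.075 and 0.105 m)) and x of shim_center in the frame of rack_b between -0.015 and 0.015 m and z of shim_center in the frame of rack_b between 0.012 and 0.02 m and ((y of tag_narrow in the frame of rack_a between 0.06 and 0.12 m and y of narrow_center in the frame of rack_b between -0.105 and -0.075 m) or (y of tag_narrow in the frame of rack_a between -0.03 and 0.03 m and y of narrow_center in the frame of rack_b between -0.015 and 0.015 m) or (y of tag_narrow in the frame of rack_a between -0.12 and -0.06 m and y of narrow_center in the frame of rack_b between 0.075 and 0.105 m)) and x of narrow_center in the frame of rack_b between -0.015 and 0.015 m and z of narrow_center in the frame of rack_b between 0.025 and 0.033 m and x of narrow_center in the frame of shim_center between -0.012 and 0.012 m and y of narrow_center in the frame of shim_center between -0.01 and 0.01 m); the robot touches nothing.
It also fails if it takes over 102 s, if anything falls off the work surface, if the arm or the gripper's body presses on something with over 40 N, if the wrist force passes 120 N, or if a joint passes its speed limit or range.

## Working session

There is one attempt and no reset: what is moved stays moved. The work goes in short steps, each a Python script; the robot and the scene stay as the last script left them, time stands still between calls to the robot, and variables do not carry over. Pictures are saved under pics/ and viewed, at most 14 in all, crops included, and the job is handed in when it is done.

```bash
mkdir -p pics; python3 - <<'E'
from workcell import *
import cv2, numpy as np
for n in ("top","side"):
    c=read_camera(n); cv2.imwrite(f"pics/{n}0.png",c["img"][:,:,::-1]); np.savez(f"{n}0.npz",**c)
    print(n,c["mtx"].tolist(),c["k1"],(-c["R"].T@c["t"]).round(3),c["R"].round(3).tolist())
o=observe();print(o["time"],o["tool_rot"],o["finger_gap"],tips_ahead)
E
```

```text
top [[347.15768383367083, 0.0, 250.53800907572867], [0.0, 347.15768383367083, 188.39110400961698], [0.0, 0.0, 1.0]] 0.016966640256774083 [ 0.411 -0.002  0.806] [[0.009, -1.0, -0.004], [-0.987, -0.009, -0.161], [0.161, 0.005, -0.987]]
side [[392.27559115544955, 0.0, 248.83223178072137], [0.0, 392.27559115544955, 190.72842150305132], [0.0, 0.0, 1.0]] -0.07241666812192821 [0.354 0.661 0.746] [[-0.973, -0.232, 0.002], [-0.162, 0.677, -0.718], [0.165, -0.699, -0.696]]
0.1 [ 9.74482270e-01  2.24462852e-01 -1.86429210e-04 -8.35576193e-04] 1.0006890526803485 0.008
```

View pics/top0.png

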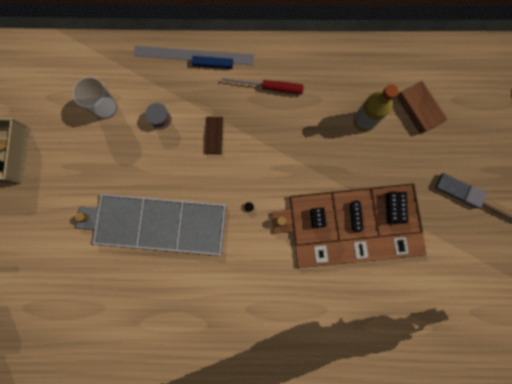

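View pics/side0.png

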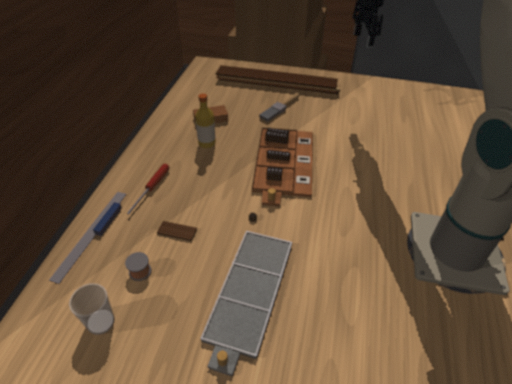

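The top view shows the wooden rack on the right with its post at (281,221). Its bays hold the short (318,217), narrow (356,216) and twin (398,208) pickups. The grey rack is on the left with its post at (80,217), and the shim is at (214,135). I'll enlarge both racks.

```bash
python3 - <<'E'
import cv2,numpy as np
im=cv2.imread("pics/top0.png")
def crop(n,x,y,w,h,s):
    c=cv2.resize(im[y:y+h,x:x+w],None,fx=s,fy=s,interpolation=cv2.INTER_CUBIC); c=cv2.convertScaleAbs(c,alpha=1.6,beta=15)
    for i in range(0,w,10): cv2.line(c,(i*s,0),(i*s,12 if i%50 else 25),(0,255,255),1); cv2.putText(c,str(x+i),(i*s,35),0,.35,(0,255,255),1) if i%20==0 else 0
    for i in range(0,h,10): cv2.line(c,(0,i*s),(12,i*s),(0,255,255),1); cv2.putText(c,str(y+i),(14,i*s+4),0,.35,(0,255,255),1)
    cv2.imwrite(n,c)
crop("pics/grey.png",70,110,160,150,4 if 0 else 4)
crop("pics/wood.png",265,175,165,100,4)
E
```

```text
(no output)
```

View pics/grey.png

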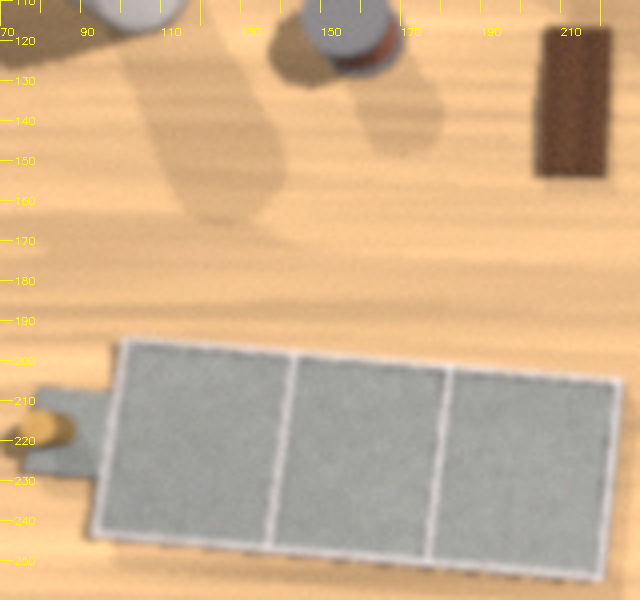

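View pics/wood.png

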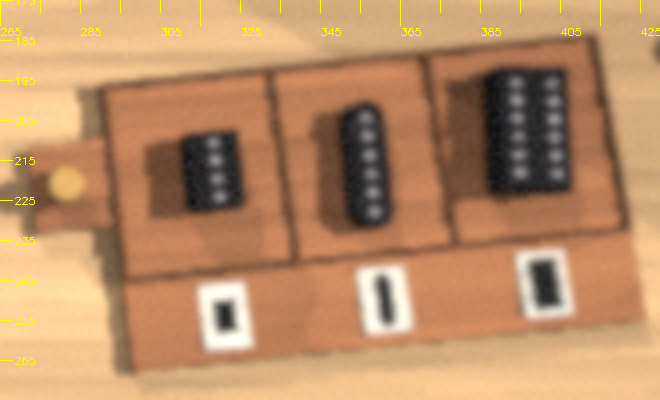

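```bash
cat > h.py <<'E'
import numpy as np, cv2
def px2w(c,uv,z):
    uv=np.atleast_2d(np.float64(uv))
    d=cv2.undistortPoints(uv[:,None],c["mtx"],np.array([float(c["k1"]),0,0,0]))[:,0]
    d=np.c_[d,np.ones(len(d))]@c["R"]; o=-c["R"].T@c["t"]
    return o+d*((z-o[2])/d[:,2])[:,None]
def rngw(c,uv):
    z=[]
    for u,v in np.atleast_2d(uv).astype(int):
        D=np.median(c["range_z"][v-1:v+2,u-1:u+2]); q=cv2.undistortPoints(np.float64([[[u,v]]]),c["mtx"],np.array([float(c["k1"]),0,0,0]))[0,0]
        z.append(c["R"].T@(D*np.r_[q,1]-c["t"]))
    return np.array(z)
def rectfit(P,L,W):  # P corners, L along rack y (model), W across: model corner order TL,TR,BR,BL (x+,y+),(x+,y-),(x-,y-),(x-,y+)
    M=np.array([[W,L],[W,-L],[-W,-L],[-W,L]])/2; c=P[:,:2].mean(0); Q=P[:,:2]-c
    a=np.arctan2((M[:,0]*Q[:,1]-M[:,1]*Q[:,0]).sum(),(M*Q).sum())
    R=np.array([[np.cos(a),-np.sin(a)],[np.sin(a),np.cos(a)]]); return c,a,np.abs(M@R.T-Q).max()
E
python3 - <<'E'
from h import *
c=np.load("top0.npz")
g=np.array([(123,341),(618,381),(601,577),(95,536)])/4+[70,110]
w=np.array([(104,88),(592,38),(625,228),(127,277)])/4+[265,175]
s=np.array([(542,28),(611,28),(607,177),(536,176)])/4+[70,110]
for n,p,z,L,W in(("grey",g,.015,.27,.111),("wood",w,.015,.27,.111),("shim",s,.008,.04,.092)):
    P=px2w(c,p,z); C,a,e=rectfit(P,L,W); print(n,C.round(4),a.round(4),"err",e.round(4)); 
    R=np.array([[np.cos(a),-np.sin(a)],[np.sin(a),np.cos(a)]])
    if L>.2:
        for y in(.09,0,-.09): print("  bay",y,(C+R@[0,y]).round(4))
for n,p,z in(("short",[(215,143),(219,197)],.038),("narrow",[(366,118),(374,212)],.030),("twin",[(534.5,84),(538.5,172.5)],.038)):
    P=px2w(c,np.array(p)/4+[265,175],z); d=P[0]-P[1]; print(n,P.mean(0)[:2].round(4),np.arctan2(d[1],d[0]).round(3),np.linalg.norm(d).round(4))
print(rngw(c,[(319,217),(357,216),(399,207),(213,135),(158,222),(118,220),(200,230),(340,200)]).round(3))
E
```

```text
grey [0.4556 0.2076] -0.0708 err 0.0082
  bay 0.09 [0.462  0.2974]
  bay 0 [0.4556 0.2076]
  bay -0.09 [0.4492 0.1178]
wood [ 0.4828 -0.2368] 0.1094 err 0.0064
  bay 0.09 [ 0.473  -0.1474]
  bay 0 [ 0.4828 -0.2368]
  bay -0.09 [ 0.4926 -0.3263]
shim [0.6688 0.0921] -0.0052 err 0.0011
short [ 0.4726 -0.1501] 0.051 0.0298
narrow [ 0.477  -0.2368] 0.044 0.0524
twin [ 0.4975 -0.3269] -0.015 0.0492
[[ 0.474 -0.15   0.038]
 [ 0.477 -0.236  0.031]
 [ 0.498 -0.327  0.038]
 [ 0.67   0.093  0.008]
 [ 0.461  0.213  0.012]
 [ 0.465  0.304  0.012]
 [ 0.444  0.116  0.012]
 [ 0.515 -0.204  0.013]]
```

```bash
python3 - <<'E'
from h import *
c=np.load("top0.npz")
g=np.array([(123,341),(618,381),(601,577),(95,536),(295,354),(450,367),(430,560),(269,547),(45,428)])/4+[70,110]
w=np.array([(104,88),(592,38),(625,228),(127,277),(270,73),(427,59),(454,244),(297,263),(67,184)])/4+[265,175]
for p in(g,w):
    P=px2w(c,p,np.r_[[.015]*8,.04]); print(P.round(4)[:,:2].tolist())
    print([np.linalg.norm(P[a]-P[b]).round(4) for a,b in((0,1),(1,2),(2,3),(3,0),(4,5),(6,7),(4,7),(5,6),(0,4),(5,1))])
E
```

```text
[[0.5212, 0.3466], [0.5005, 0.0617], [0.3901, 0.0688], [0.4105, 0.3534], [0.5145, 0.2475], [0.5077, 0.1583], [0.3987, 0.1649], [0.4052, 0.2555], [0.469, 0.3744]]
[np.float64(0.2856), np.float64(0.1106), np.float64(0.2853), np.float64(0.1109), np.float64(0.0895), np.float64(0.0908), np.float64(0.1096), np.float64(0.1092), np.float64(0.0993), np.float64(0.0968)]
[[0.5209, -0.0908], [0.5525, -0.3714], [0.4441, -0.3825], [0.4138, -0.1027], [0.5305, -0.1862], [0.5394, -0.2765], [0.4341, -0.2866], [0.4226, -0.1982], [0.4639, -0.0671]]
[np.float64(0.2823), np.float64(0.1089), np.float64(0.2815), np.float64(0.1077), np.float64(0.0907), np.float64(0.0891), np.float64(0.1085), np.float64(0.1058), np.float64(0.0959), np.float64(0.0958)]
```

```bash
cat >> h.py <<'E'
from workcell import *
def quat(a): return [np.cos(a/2),np.sin(a/2),0,0]
def pick(xy,a,op,z,force=40,touch=False):
    move_ptp([*xy,.20],quat(a)); gripper_to(op,force)
    line_to([*xy,z+.03],velocity=.25)
    hit=line_to([*xy,z],velocity=.05,stop_force=5)
    zg=observe()["tcp_pos"][2]
    if touch: line_to([*xy,zg+.002],velocity=.05); zg=observe()["tcp_pos"][2]
    gripper_to(0.,force); o=observe()
    print("hit",hit,"z",round(zg,4),"gap",round(o["finger_gap"],3),"grip",o["grip_force"],"F",np.round(o["force"],1))
    line_to([*xy,.20],velocity=.25); o=observe(); print("lifted gap",round(o["finger_gap"],3),"grip",o["grip_force"],"t",o["time"]); return zg
def place(xy,a,z,op):
    move_ptp([*xy,.20],quat(a)); line_to([*xy,z+.03],velocity=.25)
    hit=line_to([*xy,z],velocity=.04,stop_force=4); o=observe()
    print("place hit",hit,"z",round(o["tcp_pos"][2],4),"want",round(z,4),"F",np.round(o["force"],1))
    gripper_to(op); line_to([*xy,.20],velocity=.25); print("t",observe()["time"])
def snap(n):
    r={}
    for k in("top","side"):
        c=read_camera(k); cv2.imwrite(f"pics/{k}{n}.png",c["img"][:,:,::-1]); np.savez(f"{k}{n}.npz",**c); r[k]=c
    return r
E
python3 - <<'E'
from h import *
z=pick((.4975,-.327),-.015,.65,.025)
snap(1)
E
```

```text
hit False z 0.0249 gap 0.459 grip 42.34993636608124 F [-0.1  0.8  2.7]
lifted gap 0.459 grip 41.82639241218567 t 4.4
```

View pics/side1.png

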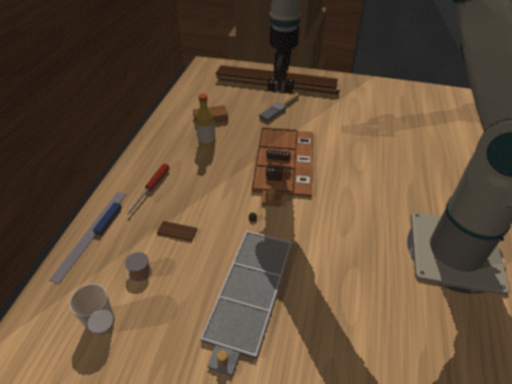

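The side view shows the twin gone from its bay and held at (280,88); the gap of 0.459, about 39 mm, matches its 40 mm width. Next I'll place it and pick the short pickup.

```bash
python3 - <<'E'
from h import *
place((.462,.2974),-.071,.0255,.6)
pick((.473,-.150),.051,.55,.025)
place((.4492,.1178),-.071,.0255,.5)
pick((.669,.092),-.005,.58,-.008,touch=True)
snap(2)
E
```

```text
place hit True z 0.0254 want 0.0255 F [ 0.4 -0.9  3.9]
t 9.3167
hit False z 0.0249 gap 0.339 grip 40.50684928894043 F [-0.   1.3  3.3]
lifted gap 0.339 grip 40.20360767841339 t 13.8083Traceback (most recent call last):
  File "<stdin>", line 4, in <module>
  File "h.py", line 30, in place
    hit=line_to([*xy,z],velocity=.04,stop_force=4); o=observe()
workcell.PlanningError: the arm cannot follow that straight line within its joint ranges
```

```bash
python3 - <<'E'
from h import *
o=observe(); print(np.round(o["q"],3),o["tcp_pos"],o["time"])
for a in(-.071,-.071+np.pi,.1,-.2):
  for z in(.2,.055,.035,.0255):
    q=ik([.4492,.1178,z],quat(a)); print(a,z,None if q is None else np.round(q,3))
for x in(.452,.456,.46): q=ik([x,.1178,.0255],quat(-.071)); print(x,None if q is None else np.round(q,3))
E
```

```text
[-0.377  0.7    0.092  2.168 -0.213  0.281 -1.746] [0.44995753 0.11680085 0.05590488] 15.5833
-0.071 0.2 [-0.476  0.435  0.221  2.066 -0.152  0.656 -1.797]
-0.071 0.055 [-0.378  0.701  0.09   2.169 -0.213  0.279 -1.746]
-0.071 0.035 [-0.464  0.756  0.219  2.177 -0.602  0.266 -1.36 ]
-0.071 0.0255 [-0.464  0.776  0.218  2.179 -0.661  0.25  -1.302]
3.070592653589793 0.2 [ 0.282  0.553 -0.872  2.046  0.589  0.809  0.559]
3.070592653589793 0.055 [ 0.122  0.787 -0.662  2.155  0.999  0.544  0.194]
3.070592653589793 0.035 [ 0.084  0.815 -0.603  2.162  1.051  0.495  0.148]
3.070592653589793 0.0255 [ 0.064  0.827 -0.572  2.164  1.077  0.47   0.126]
0.1 0.2 [-0.433  0.431  0.161  2.065 -0.11   0.654 -1.67 ]
0.1 0.055 [-0.357  0.7    0.059  2.168 -0.138  0.277 -1.65 ]
0.1 0.035 [-0.464  0.756  0.219  2.177 -0.602  0.266 -1.189]
0.1 0.0255 [-0.464  0.776  0.218  2.179 -0.661  0.25  -1.131]
-0.2 0.2 [-0.509  0.438  0.266  2.067 -0.184  0.658 -1.892]
-0.2 0.055 [-0.395  0.703  0.115  2.169 -0.27   0.282 -1.819]
-0.2 0.035 [-0.382  0.744  0.097  2.175 -0.285  0.234 -1.804]
-0.2 0.0255 [-0.464  0.776  0.218  2.179 -0.661  0.25  -1.431]
0.452 [-0.462  0.777  0.218  2.172 -0.648  0.255 -1.314]
0.456 [-0.459  0.779  0.219  2.162 -0.63   0.262 -1.33 ]
0.46 [-0.456  0.781  0.219  2.151 -0.613  0.269 -1.345]
```

```bash
python3 - <<'E'
from h import *
line_to([.4492,.1178,.2],velocity=.25)
place((.4500,.1178),-.071+np.pi,.0255,.5)
E
python3 - <<'E'
from h import *
print(np.round(observe()["q"],3))
pick((.669,.092),-.005,.58,-.008,touch=True)
snap(2)
for a in(-.071,-.071+np.pi):
  for z in(.2,.02): q=ik([.4556,.2076,z],quat(a)); print(a,z,None if q is None else np.round(q,3))
E
```

```text
place hit True z 0.0253 want 0.0255 F [ 0.2 -0.7  5.6]
t 21.0417
[ 0.179  0.508 -0.704  2.046  0.476  0.757  0.679]
hit True z 0.0069 gap 0.454 grip 40.64802646636963 F [0.3 0.5 1. ]
lifted gap 0.452 grip 40.451152324676514 t 25.975
-0.071 0.2 [-0.646  0.481  0.232  1.975 -0.165  0.703 -1.954]
-0.071 0.02 [-0.554  0.794  0.105  2.081 -0.276  0.279 -1.856]
3.070592653589793 0.2 [-0.037  0.541 -0.654  1.959  0.456  0.792  0.55 ]
3.070592653589793 0.02 [-0.232  0.817 -0.378  2.072  0.775  0.395  0.266]
```

View pics/top2.png

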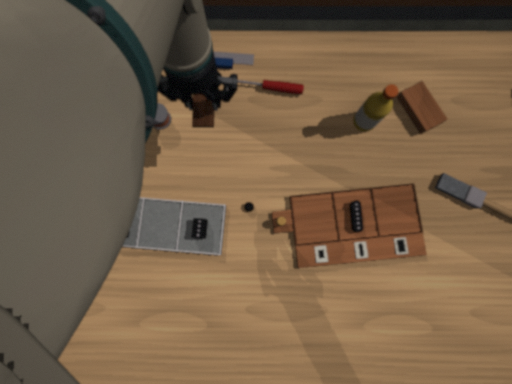

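View pics/side2.png

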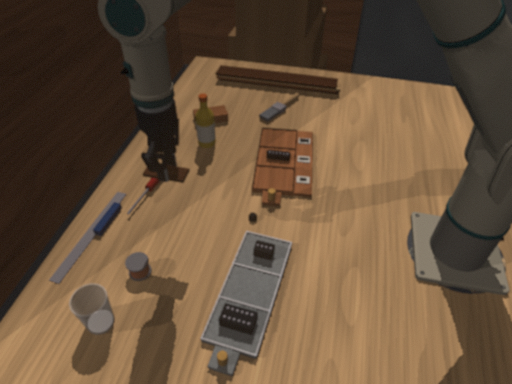

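Both views show the twin and short pickups seated in the outer grey bays (side view (238,318) and (263,250)) and the shim held level in the gripper. Next I'll lay the shim and pick the narrow pickup.

```bash
python3 - <<'E'
from h import *
place((.4556,.2070),-.071+np.pi,.0192,.53)
pick((.477,-.2368),.044,.45,.022)
c=snap(3)["top"]
im=c["img"][190:260,85:235,::-1]; s=5
v=cv2.convertScaleAbs(cv2.resize(im,None,fx=s,fy=s,interpolation=cv2.INTER_CUBIC),alpha=1.7,beta=15)
for i in range(0,150,10): cv2.putText(v,str(85+i),(i*s,10),0,.35,(0,255,255),1); cv2.line(v,(i*s,12),(i*s,20),(0,255,255),1)
cv2.imwrite("pics/g3.png",v)
E
```

```text
place hit True z 0.019 want 0.0192 F [-0.9 -1.5  5.2]
t 30.5667
hit False z 0.0219 gap 0.244 grip 39.62383210659027 F [-0.6  0.7  2.5]
lifted gap 0.246 grip 39.277562499046326 t 35.075
```

View pics/g3.png

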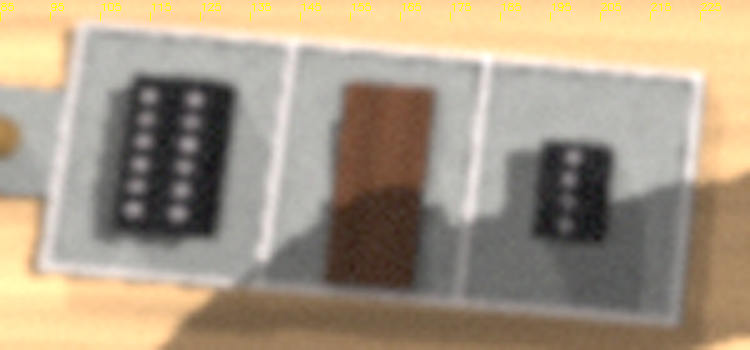

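```bash
python3 - <<'E'
from h import *
c=np.load("top3.npz"); f=lambda p,z:px2w(c,np.array(p)/5+[85,190],z)
R=f([(80,30),(700,77),(680,320),(43,268),(292,45),(485,60),(460,298),(262,288)],.015)
C=R[:,:2].mean(0); a=-.071; M=np.array([[np.cos(a),-np.sin(a)],[np.sin(a),np.cos(a)]])
print("rack",C.round(4),((R[:,:2]-C)@M).round(4).tolist())
for n,p,z in(("shim",[(343,85),(433,88),(412,287),(328,280)],.020),("twin",[(148,95),(196,99),(178,213),(134,209)],.038),("short",[(573,157),(566,226)],.038)):
    P=f(p,z)[:,:2]; d=P[0]-P[-1]; print(n,P.mean(0).round(4),"in rack",((P.mean(0)-C)@M).round(4),((P.mean(0)-[.4556,.2070])@M).round(4),"yaw",(np.arctan2(d[1],d[0])-a).round(3),np.linalg.norm(d).round(4))
E
```

```text
rack [0.4556 0.207 ] [[0.0538, 0.143], [0.0548, -0.143], [-0.0548, -0.1441], [-0.0545, 0.1432], [0.0546, 0.0452], [0.0548, -0.0439], [-0.053, -0.0448], [-0.0556, 0.0442]]
shim [0.4498 0.2037] in rack [-0.0055 -0.0037] [-0.0055 -0.0037] yaw 0.05 0.0875
twin [0.4615 0.2944] in rack [-0.0003  0.0876] [-0.0003  0.0876] yaw 0.023 0.0503
short [0.4465 0.1151] in rack [-0.0026 -0.0924] [-0.0026 -0.0923] yaw 0.003 0.0303
```

Shim is about 5 mm off bay centre and twin and short within 3 mm, all inside tolerance, so I'll set the narrow pickup over the shim.

```bash
python3 - <<'E'
from h import *
place((.4515,.2043),-.071+np.pi,.0304,.42)
move_ptp([.5,-.3,.25],quat(0))
c=snap(4)["top"]
im=c["img"][190:260,85:235,::-1]; s=5
v=cv2.convertScaleAbs(cv2.resize(im,None,fx=s,fy=s,interpolation=cv2.INTER_CUBIC),alpha=1.7,beta=15)
cv2.imwrite("pics/g4.png",v)
print(rngw(c,[(156,223),(113,221),(199,228)]).round(4),observe()["time"])
E
```

```text
place hit True z 0.0303 want 0.0304 F [-0.7 -0.4  5.3]
t 39.3667
[[0.4573 0.2103 0.0372]
 [0.4609 0.305  0.038 ]
 [0.4471 0.1151 0.0367]] 41.3167
```

View pics/g4.png

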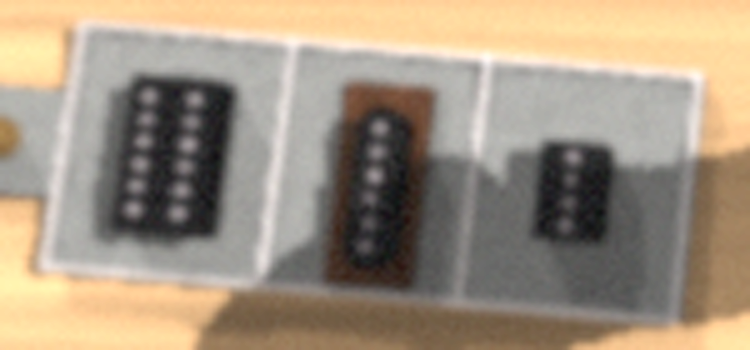

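View pics/side4.png

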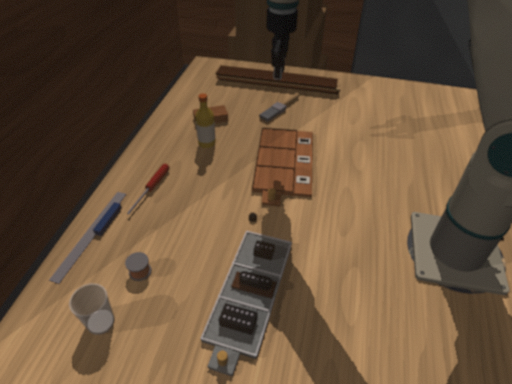

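The narrow pickup lies on the shim in the middle bay (crop, poles (380,128) to (365,247)), and the arm is clear. I'll check the offset numerically, then hand in.

```bash
python3 - <<'E'
from h import *
c=np.load("top4.npz"); f=lambda p,z:px2w(c,np.array(p)/5+[85,190],z)[:,:2]
n=f([(380,128),(365,247)],.038); s=f([(345,85),(433,88),(408,287),(325,281)],.020)
a=-.071; M=np.array([[np.cos(a),-np.sin(a)],[np.sin(a),np.cos(a)]]); C=[.4556,.207]
N=(n.mean(0)-C)@M; S=(s.mean(0)-C)@M; d=n[0]-n[1]; print(N,S,N-S,np.arctan2(d[1],d[0])-a)
if max(abs(N))<.011 and max(abs(S))<.011 and max(abs(N-S))<.007: print(finish_job())
E
```

```text
[-0.00762973 -0.00574126] [-0.00565593 -0.00315476] [-0.0019738  -0.00258651] -0.0028800413547557385
the job is handed in; nothing more can be done
None
```

The job is handed in at about 41 s: by my camera measurements all three pickups are in their mirrored grey-rack bays, the narrow one on the shim, and every piece within about 8 mm of its bay centre; no verdict came back.

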